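# Shut and latch the specimen carrier

## Task

Shut the blue lid of the specimen carrier, hook the wire loop of its draw latch over the keeper on the front of the lid, then press the latch lever down past centre until it lies flat against the case and stays there. Leave the bottles and glassware around it standing where they are.

Things in the scene. Friction and masses are not known exactly. Their poses are not given: they have to be found in the camera images.
- case: Ivory specimen carrier, foam and capped jars inside; it does not slide. Body 260 wide (y), 180 deep (x), 74 mm high; with the lid shut 105 mm high, plus a black carrying handle on the lid's middle, 27 mm higher. Origin: centre of the underside, z up. Its -x axis points out of the front face (x = -90 mm), which carries the latch in its middle (y = 0).
- lid (a joint): Angle of the blue lid, rad: 0 shut, positive open (front edge up and back). Hinge line along y at x = +90, z = 74 mm of the case. Stiff: it stays where it is left and takes 1 to 5 N pressed down at its front edge. It lands on a rubber seal that gives about 1 mm for 20 N; latched it reads about -0.006.
- lid_front (a point): Middle of the front top edge of the lid: 180 mm in front of the hinge line and 31.5 mm above it when shut. The lid is 260 mm wide.
- keeper_seat (a point): Where the loop's crossbar (centre line) belongs in the steel keeper on the lid's front; axes as the case's. Lid shut: 13 mm out from the front face, 84 mm above the table. The keeper is a hook 24 mm wide, open upwards: floor 2.5 mm below this point; outer lip 3.5 mm thick, inner face 3.5 mm outward, top 6 mm above: the bar's centre must pass 9 mm above. Behind, a slope leads into the seat.
- lever (a joint): Angle of the latch lever, rad: 0 flat against the case, pointing down; pi/2 straight out; more: up and out. Steel, 30 mm wide, 46 mm long, red tip; outer face 6 mm outward of the line through its pin. Stays where left. With the loop seated it stands at about 0.8; pressing from there draws the loop tight, takes 2 to 4 N near the tip, passes centre near 0.24, then stays down by itself.
- lever_tip (a point): End of the lever (red), middle of its width, on the outer face.
- lever_pin (a point): Middle of the pin on which the lever turns, 15 mm out from the front face, 58 mm above the table. The loop hangs on a crank pin on the lever, 12 mm from this pin towards the tip, 0.16 rad behind (nearer the case than) the lever's own line.
- loop (a joint): Angle of the wire loop relative to the lever, rad. The loop leans outward from upright by (loop minus lever): 0 straight up, pi/2 straight out. It turns easily but stays where it is left. With lever and loop both free to turn, the crossbar can be moved anywhere within 48 mm of the lever pin, in the upright plane square to the front face.
- loop_bar (a point): Middle of the loop's crossbar, 36.3 mm from the crank pin. The loop is dark steel wire 5 mm thick: two side arms (outer width 45 mm, along the case's y) joined by the crossbar. It can be pinched across its two arms near the crossbar.
- amber_bottle: Brown glass bottle with black cap, 72 mm across, 125 mm high; bystander. Origin: centre of the underside.
- dropper_bottle: Small brown bottle with white cap, 34 mm across, 75 mm high; bystander. Origin: centre of the underside.
- jar_a: Empty open glass jar, 58 mm across, 72 mm high; bystander. Origin: centre of the underside.
- jar_b: Empty open glass jar, 58 mm across, 72 mm high; bystander. Origin: centre of the underside.
- petri_dish: Open glass dish, 90 mm across, 14 mm high; bystander. Origin: centre of the underside.
- pipette_bulb: Blue rubber pipette bulb standing on its flat end, 54 mm across, 68 mm high; bystander. Origin: centre of the underside.
- wash_bottle: White plastic bottle with red cap, 60 mm across, 115 mm high; bystander. Origin: centre of the underside.

How it is judged:
On the way, in this order (a step that is already met when the one before it is completed fails the run):
1. the lid is shut on its seal (value of joint lid below 0.025 rad), for 0.2 s.
2. the crossbar of the loop lies in the keeper, behind its lip, with the lever still up (value of joint lid below 0.025 rad and x of loop_bar in the frame of keeper_seat between -0.005 and 0.005 m and z of loop_bar in the frame of keeper_seat between -0.004 and 0.005 m and value of joint lever above 0.35 rad), for 0.2 s.
At the end, for the whole second after the job is handed in: The lid is shut (under 0.025 rad), the loop's crossbar sits in the keeper (within 5 mm of the seat across, no more than 3 mm above it), and the lever lies flat (under 0.06 rad, about 3 degrees) and stays at rest (value of joint lid below 0.025 rad and x of loop_bar in the frame of keeper_seat between -0.005 and 0.005 m and z of loop_bar in the frame of keeper_seat between -0.004 and 0.003 m and value of joint lever below 0.06 rad and velocity of joint lever between -0.05 and 0.05 rad/s and velocity of joint lid between -0.05 and 0.05 rad/s); the robot touches nothing.
It fails at once if a bottle, jar, dish or bulb on the table is pushed more than 30 mm or knocked over (distance of any of amber_bottle, dropper_bottle, jar_a, jar_b, petri_dish, pipette_bulb, wash_bottle from where it was at the start of the episode above 0.03 m).
It also fails if it takes over 69 s, if anything falls off the work surface, if the arm or the gripper's body presses on something with over 40 N, if the wrist force passes 120 N, or if a joint passes its speed limit or range.

## Robot

A 6-joint arm with a two-finger parallel gripper is mounted at the origin on the work surface. World frame = base frame: x ahead of the robot, y to its left, z up, the work surface at z = 0. Lengths are in m, angles in rad, forces in N, time in s.
With the tool pointing down it reaches from about 0.425 to 0.95 m from the base axis. Payload 3.5 kg.
Tool frame: the origin (TCP) lies midway between the tips of the shut fingers; the grasp point (between the pads) lies 19 mm behind it; x points along the fingers, y is the direction in which the jaws open and shut, and the axes are right-handed (so a half turn about x gives the same grasp; the last joint's range is limited). The gripper opens to 85 mm and grips with 20 to 120 N. Pads are 22 mm wide; open, the fingers measure 114 mm over their backs; the gripper's body (76 mm by 85 mm) begins 54 mm behind the grasp point. The pads swing forward as they close: fully open they stand 13 mm farther back than shut.
Start: joints at [-1.495, 0.286, 1.577, -0, 1.279, -0.15], TCP at [0.151, -0.658, 0.231] pointing down, gripper open.
Joint ranges: [-2.77, 2.77], [-0.9, 2.22], [0.21, 2.48], [-1.53, 4.67], [0.24, 2.81], [-2.84, 2.84]. Speed limits (rad/s): [2.79, 2.79, 3.14, 3.14, 3.14, 3.14].

## Interface

Orientations are given as a unit quaternion [x, y, z, w].
In Python, from plant import ctrl, vision gives the robot as it stands. The module is installed in compiled form; this text tells all that it offers.
- The arm moves only by the tool play_rows, never from a script. Its arguments are lists of equal length, an entry for each row: "claw": the closure in counts, from 0 (fully open) to 255 (shut); "travel": the shift along the tool's x, y, z in m, a list of three; "dr": the turn, a rotation vector about the tool's x, y, z in rad, a list of three. In form: {"claw": [claw, ...], "travel": [[tx, ty, tz], ...], "dr": [[wx, wy, wz], ...]}. A call has 1 to 20 rows; each row is the pose to reach, as a shift and turn from the pose measured when the call began, along the tool's axes at that moment; what a row does not reach only later rows make up. A row lasts 1/10 s, in which the tool goes at most 50 mm and 8.59 degrees, less where a joint would pass 70% of its speed; a pose out of reach is approached as far as the arm can. A call with a gripper value outside its range is refused whole. The fingers move at their own pace and stop on an object; "force" is the grip in N (left out, the last holds). Time passes only in rows, so rows that repeat a pose let the fingers close. It gives the time, the measured TCP pose, the force and the opening at its end, in the units of the state.
- ctrl.get_state(): the state, without advancing time (a new reading comes with each control period).
- vision.read_camera(name): name is "scene" or "side" or "wrist"; returns a dict with "img" (384x512x3 uint8, red, green, blue), "range_z" (384x512 float32, m along the optical axis (not along the pixel's ray), 0 where there is no reading), "K" (3x3 intrinsics, pixels), "world_to_cam" (4x4, takes a point from world to camera coordinates). Camera axes: x right, y up, looking along -z (the intrinsics and any distortion apply to the point x, -y, -z); pixel columns grow to the right and rows downward; lengths in m; the calibration is good to about 2 mm. A picture is of the moment at which its call begins.
- ctrl.sign_off(): hands the job in, once; it reports no verdict.
The state is a dict: "time": time; "qpos": joint angles; "dq": joint speeds; "joint_efforts": joint torques, N m; "eef_pos": TCP position; "tcp_rot": TCP orientation; "contact_force": force on the tool from outside, world axes, zero at the start; "wrist_torque": the same for the moment, N m; "opening": opening from 0.0 (shut) to 1.0 (fully open).
Only numpy, scipy, OpenCV 4.12 (cv2) and the standard library are available. Lean on these libraries where they do the work, as an engineer would, in place of code of your own. Each camera call takes 0.05 s, during which the arm holds its last target.

## Working session

There is one attempt and no reset: what is moved stays moved. The work goes in short steps, Python scripts to look and compute and a tool call to move; the robot and the scene stay as the last step left them, time stands still between calls to the robot, and variables do not carry over. Pictures are saved under pics/ and viewed, and the job is handed in when it is done.

Besides the shell and the picture viewer there is one more tool, called after "Emit:" by a JSON object that holds its "method" and its "body". play_rows: Moves the arm, as the interface text tells. Its arguments: {"type":"object","properties":{"claw":{"type":"array","items":{"type":"number"}},"travel":{"type":"array","items":{"type":"array","items":{"type":"number"}}},"dr":{"type":"array","items":{"type":"array","items":{"type":"number"}}},"force":{"type":"number"}},"required":["claw","travel","dr"]}

```bash
mkdir -p pics; cat > h.py <<'E'
from plant import ctrl, vision
import numpy as np, cv2
from scipy.spatial.transform import Rotation as R
def cam(n):
    d=vision.read_camera(n); return d
def save(d,f): cv2.imwrite('pics/'+f,d['img'][:,:,::-1])
def cloud(d):
    z=d['range_z']; K=d['K']; h,w=z.shape
    u,v=np.meshgrid(np.arange(w),np.arange(h))
    X=(u-K[0,2])/K[0,0]*z; Y=(v-K[1,2])/K[1,1]*z
    P=np.stack([X,-Y,-z,np.ones_like(z)],-1)@np.linalg.inv(d['world_to_cam']).T
    P=P[...,:3]; P[z<=0]=np.nan; return P
def proj(d,p):
    c=(np.asarray(d['world_to_cam'])@np.append(p,1))[:3]; q=d['K']@np.array([c[0],-c[1],-c[2]]); return q[:2]/q[2]
E
python3 - <<'E'
from h import *
for n in ['scene','side','wrist']:
    d=cam(n); save(d,n+'0.png'); np.savez('/tmp/'+n+'0.npz',**d)
    W=np.linalg.inv(d['world_to_cam']); print(n,W[:3,3].round(3),(-W[:3,2]).round(3),d['K'][0,0])
print(ctrl.get_state())
E
```

```text
scene [1.257 0.53  0.717] [-0.636 -0.495 -0.592] 373.55358112707836
side [-0.587  0.594  0.957] [ 0.738 -0.382 -0.556] 435.94027988771273
wrist [ 0.221 -0.642  0.373] [-0.27  -0.059 -0.961] 345.9029768783547
{'time': 0.15, 'qpos': array([-1.49498350e+00,  2.87005590e-01,  1.57782987e+00, -9.49498089e-07,
        1.27862464e+00, -1.49992788e-01]), 'dq': array([-0.00094305, -0.0039938 , -0.0028052 ,  0.0005883 , -0.00070943,
        0.00099913]), 'joint_efforts': array([ 3.15096586e-04, -4.06609654e+01, -2.93138266e+01, -1.46758598e-04,
        4.02706442e-03,  6.39811191e-06]), 'eef_pos': array([ 0.15112097, -0.65734041,  0.23024187]), 'tcp_rot': array([ 0.70262865,  0.0803247 , -0.70258033,  0.0790051 ]), 'contact_force': array([0.01206331, 0.27830209, 0.38753582]), 'wrist_torque': array([-0.02152568,  0.00295383,  0.0055475 ]), 'opening': 0.998723805135996}
```

```bash
ls -la; ls pics
```

```text
total 16
drwxr-xr-x  3 agent agent 4096 Dec  6 23:45 .
drwxr-xr-x 23 root  root  4096 Dec  6 23:45 ..
-rw-r--r--  1 agent agent  616 Dec  6 23:45 h.py
drwxr-xr-x  2 agent agent 4096 Dec  6 23:45 pics
scene0.png
side0.png
wrist0.png
```

View pics/scene0.png

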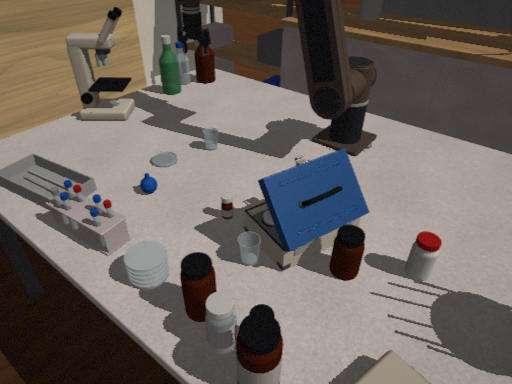

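View pics/side0.png

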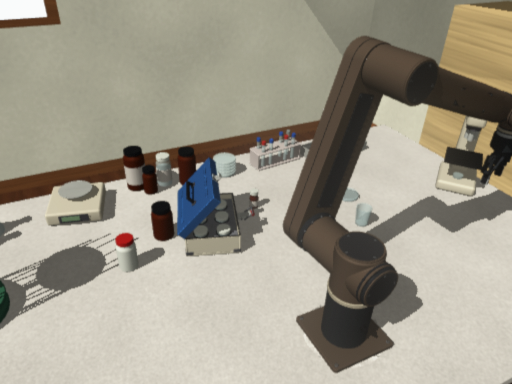

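View pics/wrist0.png

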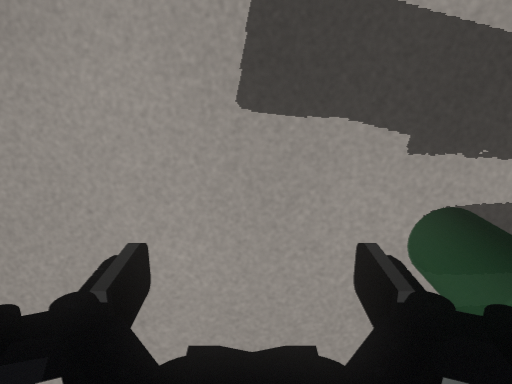

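```bash
python3 - <<'E'
from h import *
for n in ['scene','side']:
    d=dict(np.load('/tmp/%s0.npz'%n)); P=cloud(d)
    hsv=cv2.cvtColor(d['img'],cv2.COLOR_RGB2HSV)
    m=((hsv[...,0]>100)&(hsv[...,0]<125)&(hsv[...,1]>150)).astype(np.uint8)
    k,l,s,c=cv2.connectedComponentsWithStats(m)
    i=1+s[1:,4].argmax(); print(n,s[i]); p=P[l==i]; p=p[np.isfinite(p[:,0])]
    print(p.min(0).round(3),p.max(0).round(3))
    # plane
    best=None;rng=np.random.default_rng(0)
    for _ in range(300):
        a=p[rng.choice(len(p),3,False)]; nn=np.cross(a[1]-a[0],a[2]-a[0]); nn/=np.linalg.norm(nn)
        q=abs((p-a[0])@nn)<.002
        if best is None or q.sum()>best.sum(): best=q
    q=p[best]; c0=q.mean(0); nn=np.linalg.svd(q-c0,full_matrices=False)[2][2]; print('plane',nn.round(3),c0.round(3),best.mean())
    mm=(l==i); r=cv2.minAreaRect(np.argwhere(mm)[:,::-1].astype(np.float32)); print(cv2.boxPoints(r).round())
    x,y,w,h=s[i][:4]; x0,y0=max(x-60,0),max(y-50,0)
    crop=d['img'][y0:y+h+60,x0:x+w+60]; print('crop',x0,y0)
    cv2.imwrite('pics/%s_crop.png'%n,cv2.resize(crop,None,fx=3,fy=3,interpolation=cv2.INTER_CUBIC)[:,:,::-1])
E
```

```text
scene [ 259  149  109  102 6394]
[0.443 0.096 0.052] [0.723 0.303 0.23 ]
plane [0.241 0.711 0.661] [0.594 0.205 0.163] 0.8039616412513756
[[258. 180.]
 [344. 148.]
 [371. 220.]
 [285. 252.]]
crop 199 99
side [ 178  159   41   78 1708]
[0.433 0.114 0.087] [0.71  0.301 0.231]
plane [-0.239 -0.713 -0.66 ] [0.561 0.211 0.169] 0.7066431510875956
[[156. 211.]
 [209. 158.]
 [236. 186.]
 [183. 238.]]
crop 118 109
```

View pics/scene_crop.png

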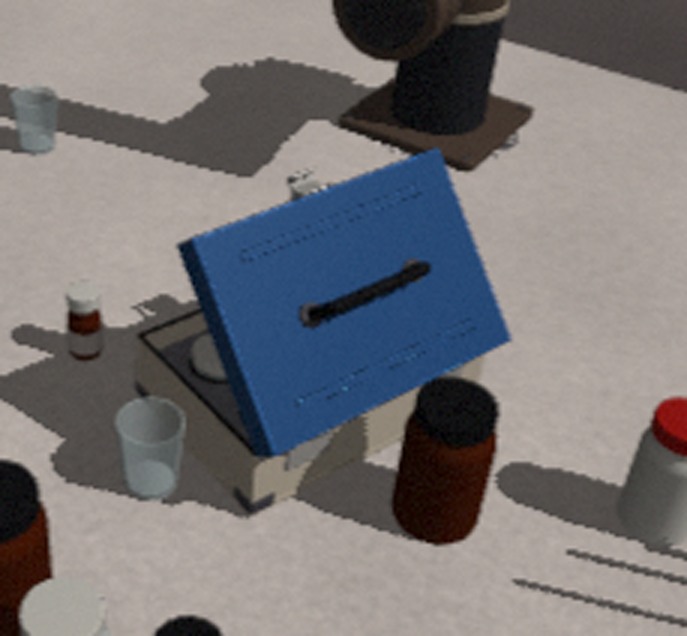

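View pics/side_crop.png

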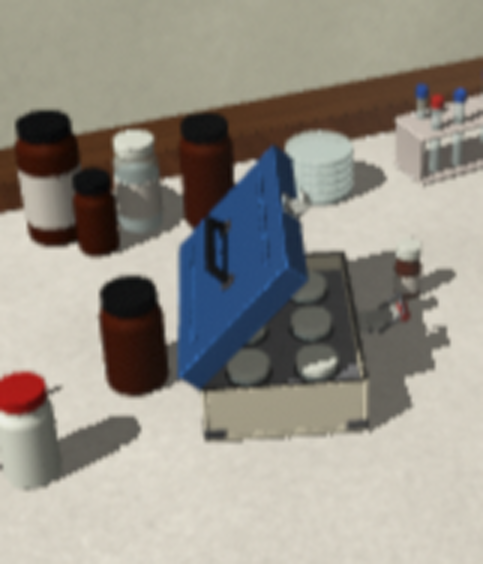

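```bash
python3 - <<'E'
from h import *
X=np.array([.241,.712,0]);X/=np.linalg.norm(X);Y=np.array([-X[1],X[0],0])
print(np.arctan2(X[1],X[0]))
for n in ['scene','side']:
    d=dict(np.load('/tmp/%s0.npz'%n)); P=cloud(d)
    hsv=cv2.cvtColor(d['img'],cv2.COLOR_RGB2HSV)
    m=((hsv[...,0]>100)&(hsv[...,0]<125)&(hsv[...,1]>150))
    p=P[m]; p=p[np.isfinite(p[:,0])&(p[:,2]>.05)&(np.hypot(p[:,0]-.6,p[:,1]-.2)<.3)]
    nn=np.array([.241,.712,.66]);nn/=np.linalg.norm(nn); th=np.arccos(nn[2])
    dd=p@nn; c=np.median(dd) ; q=p[abs(dd-c)<.004]; c=np.median(q@nn)
    f=-np.cos(th)*X+np.sin(th)*np.array([0,0,1])
    print(n,'th',th,'n.p',c,'HX',(c-.0315-np.cos(th)*.074)/np.sin(th),'y',np.percentile(q@Y,[0,1,50,99,100]).round(3),'f',np.percentile(q@f,[0,1,99,100]).round(3))
    # ivory body points
    b=P.reshape(-1,3); ok=np.isfinite(b[:,0])&(b[:,2]>.012)&(b[:,2]<.068)&(np.hypot(b[:,0]-.55,b[:,1]-.11)<.2); b=b[ok]; 
    hx,e=np.histogram(b@X,np.arange(0.0,.5,.005)); print([(round(a,3),k) for a,k in zip(e,hx) if k>15])
    hx,e=np.histogram(b@Y,np.arange(-.75,-.2,.005)); print([(round(a,3),k) for a,k in zip(e,hx) if k>15])
E
```

```text
1.244418123480405
scene th 0.8502519409668622 n.p 0.3968989324938565 HX 0.4212863074662273 y [-0.617 -0.615 -0.502 -0.363 -0.358] f [-0.221 -0.218 -0.046 -0.042]
[(np.float64(0.16), np.int64(21)), (np.float64(0.165), np.int64(27)), (np.float64(0.17), np.int64(79)), (np.float64(0.175), np.int64(50)), (np.float64(0.245), np.int64(101)), (np.float64(0.25), np.int64(38)), (np.float64(0.255), np.int64(28)), (np.float64(0.26), np.int64(28)), (np.float64(0.265), np.int64(20)), (np.float64(0.27), np.int64(27)), (np.float64(0.275), np.int64(17)), (np.float64(0.28), np.int64(20)), (np.float64(0.285), np.int64(21)), (np.float64(0.295), np.int64(21)), (np.float64(0.3), np.int64(25)), (np.float64(0.305), np.int64(29)), (np.float64(0.31), np.int64(53)), (np.float64(0.315), np.int64(113)), (np.float64(0.32), np.int64(66)), (np.float64(0.325), np.int64(58)), (np.float64(0.33), np.int64(44)), (np.float64(0.335), np.int64(40)), (np.float64(0.34), np.int64(32)), (np.float64(0.345), np.int64(29)), (np.float64(0.35), np.int64(30)), (np.float64(0.355), np.int64(27)), (np.float64(0.36), np.int64(82)), (np.
[... 4007 characters left out ...]
4(-0.47), np.int64(68)), (np.float64(-0.465), np.int64(68)), (np.float64(-0.46), np.int64(48)), (np.float64(-0.455), np.int64(39)), (np.float64(-0.45), np.int64(20)), (np.float64(-0.445), np.int64(16)), (np.float64(-0.44), np.int64(19)), (np.float64(-0.435), np.int64(17)), (np.float64(-0.43), np.int64(19)), (np.float64(-0.425), np.int64(18)), (np.float64(-0.42), np.int64(22)), (np.float64(-0.415), np.int64(32)), (np.float64(-0.41), np.int64(36)), (np.float64(-0.405), np.int64(36)), (np.float64(-0.4), np.int64(47)), (np.float64(-0.395), np.int64(69)), (np.float64(-0.39), np.int64(46)), (np.float64(-0.365), np.int64(23)), (np.float64(-0.36), np.int64(438)), (np.float64(-0.355), np.int64(263))]
```

```bash
cat >> h.py <<'E'
yaw=1.2444
XA=np.array([np.cos(yaw),np.sin(yaw),0]);YA=np.array([-XA[1],XA[0],0]);ZA=np.array([0,0,1.])
RC=np.stack([XA,YA,ZA],1); C0=0.3315*XA-0.486*YA
def tocase(p): return (np.asarray(p)-C0)@RC
def toworld(p): return C0+np.asarray(p)@RC.T
E
python3 - <<'E'
from h import *
print(C0)
for n in ['scene','side']:
    d=dict(np.load('/tmp/%s0.npz'%n)); P=cloud(d); Q=tocase(P)
    for nm,pt in [('seat',[-.103,0,.084]),('pin',[-.105,0,.058]),('cornerFL',[-.09,.13,.074]),('cornerFR',[-.09,-.13,.074]),('rearR',[.09,-.13,0])]: print(nm,proj(d,toworld(pt)).round(1))
    m=np.isfinite(Q[...,0])&(Q[...,2]>.008)&(np.hypot(Q[...,0],Q[...,1])<.35)&~((abs(Q[...,0])<.10)&(abs(Q[...,1])<.14))&(Q[...,2]<.14)
    k,l,s,c=cv2.connectedComponentsWithStats(m.astype(np.uint8))
    for i in range(1,k):
        if s[i,4]>12:
            q=Q[l==i]; print(n,c[i].round(),s[i,4],'min',q.min(0).round(3),'max',q.max(0).round(3), np.median(q,0).round(3))
d=dict(np.load('/tmp/side0.npz'));cv2.imwrite('pics/latch0.png',cv2.resize(d['img'][185:245,205:285],None,fx=8,fy=8,interpolation=cv2.INTER_CUBIC)[:,:,::-1])
E
```

```text
[0.56663053 0.1581711  0.        ]
seat [280.  189.7]
pin [279.2 196.5]
cornerFL [317.4 180.8]
cornerFR [243.7 210.4]
rearR [282.  272.4]
scene [227. 205.] 264 min [-0.185 -0.155  0.009] max [-0.152 -0.121  0.078] [-0.16  -0.142  0.048]
scene [341. 244.] 2209 min [ 0.1   -0.13   0.008] max [0.203 0.132 0.129] [ 0.166 -0.015  0.1  ]
scene [249. 247.] 623 min [-0.021 -0.205  0.008] max [ 0.038 -0.146  0.075] [ 0.014 -0.177  0.05 ]
scene [423. 255.] 1209 min [0.242 0.122 0.008] max [0.301 0.178 0.119] [0.279 0.134 0.081]
scene [213. 280.] 130 min [ 0.082 -0.334  0.066] max [ 0.111 -0.312  0.139] [ 0.104 -0.324  0.115]
scene [265. 307.] 60 min [ 0.201 -0.282  0.106] max [ 0.23  -0.26   0.112] [ 0.213 -0.271  0.11 ]
seat [240.2 210. ]
pin [240.7 216.1]
cornerFL [240.6 235.8]
cornerFR [232.8 192.5]
rearR [185.3 211.4]
side [186. 167.] 410 min [ 0.043 -0.345  0.008] max [ 0.114 -0.298  0.14 ] [ 0.082 -0.315  0.087]
side [151. 181.] 217 min [ 0.2   -0.286  0.008] max [ 0.241 -0.246  0.111] [ 0.216 -0.262  0.059]
side [179. 214.] 175 min [ 0.1   -0.129  0.084] max [0.114 0.135 0.112] [0.106 0.03  0.101]
side [250. 205.] 266 min [-0.183 -0.155  0.009] max [-0.1    0.027  0.087] [-0.155 -0.12   0.063]
side [162. 220.] 748 min [ 0.131 -0.03   0.008] max [0.202 0.048 0.128] [0.164 0.032 0.084]
side [126. 252.] 679 min [0.24  0.125 0.008] max [0.3   0.189 0.119] [0.267 0.175 0.079]
```

View pics/latch0.png

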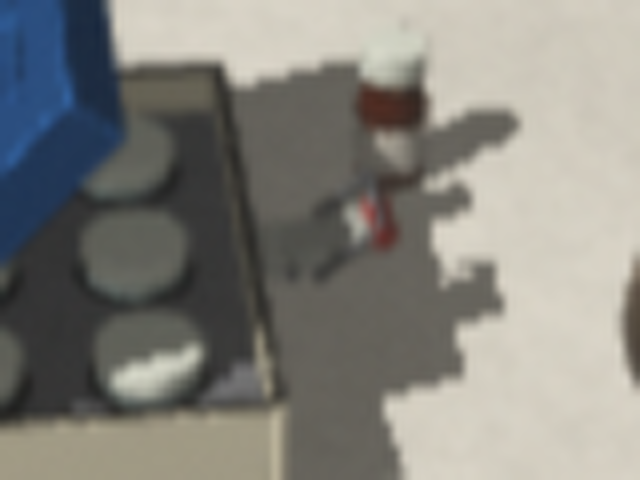

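```bash
cat >> h.py <<'E'
def toolR(tilt,sgn=1):
    # tool points down tilted inward (+x case) by tilt; tool y = sgn*case Y
    x=np.sin(tilt)*XA-np.cos(tilt)*ZA; y=sgn*YA; return np.stack([x,y,np.cross(x,y)],1)
def rel(pc,Rt,world=False):
    s=ctrl.get_state(); R0=R.from_quat(s['tcp_rot']).as_matrix()
    p=pc if world else toworld(pc)
    return R0.T@(p-s['eef_pos']), R.from_matrix(R0.T@Rt).as_rotvec()
def st():
    s=ctrl.get_state(); R0=R.from_quat(s['tcp_rot']).as_matrix()
    print('t %.2f'%s['time'],'case',tocase(s['eef_pos']).round(4),'axis',(R0[:,0]@RC).round(3),'y',(R0[:,1]@RC).round(3),'q',s['qpos'].round(2),'F',(s['contact_force']@RC).round(1),'op',round(s['opening'],3))
E
python3 - <<'E'
from h import *
st()
d=dict(np.load('/tmp/side0.npz')); Q=tocase(cloud(d)); q=Q.reshape(-1,3); m=(q[:,0]<-.095)&(q[:,0]>-.17)&(abs(q[:,1])<.06)&(q[:,2]>.02)&(q[:,2]<.13)
for u in np.flatnonzero(m): print(divmod(u,512)[::-1],q[u].round(3),d['img'].reshape(-1,3)[u])
def show(a): print(a[0].round(4),a[1].round(3))
for s in (1,-1): show(rel([0.03,0,.26],toolR(0,s)))
E
```

```text
t 0.15 case [-0.9057  0.1321  0.2302] axis [ 0.002  0.001 -1.   ] y [-0.851 -0.525 -0.002] q [-1.49  0.29  1.58 -0.    1.28 -0.15] F [0.3 0.1 0.4] op 0.999
(np.int64(249), np.int64(207)) [-0.136 -0.019  0.081] [90 89 86]
(np.int64(250), np.int64(207)) [-0.14  -0.021  0.08 ] [79 78 78]
(np.int64(251), np.int64(207)) [-0.142 -0.01   0.087] [79 78 77]
(np.int64(248), np.int64(208)) [-0.133 -0.022  0.075] [90 89 86]
(np.int64(249), np.int64(208)) [-0.136 -0.019  0.077] [82 81 78]
(np.int64(250), np.int64(208)) [-0.139 -0.013  0.081] [83 80 77]
(np.int64(251), np.int64(208)) [-0.142 -0.007  0.085] [85 84 84]
(np.int64(247), np.int64(209)) [-0.129 -0.017  0.075] [84 83 81]
(np.int64(248), np.int64(209)) [-0.133 -0.02   0.072] [84 84 81]
(np.int64(251), np.int64(209)) [-0.142 -0.006  0.082] [105  98  98]
(np.int64(246), np.int64(210)) [-0.125 -0.015  0.072] [63 62 60]
(np.int64(247), np.int64(210)) [-0.129 -0.015  0.072] [72 71 67]
(np.int64(251), np.int64(210)) [-0.141  0.003  0.083] [126  94  93]
(np.int64(252), np.int64(210)) [-0.143  0.008  0.087] [83 66 65]
(np.int64(253), np.int64(210
[... 6780 characters left out ...]
.int64(241), np.int64(219)) [-0.104  0.017  0.058] [68 67 65]
(np.int64(242), np.int64(219)) [-0.109  0.01   0.052] [82 82 77]
(np.int64(243), np.int64(219)) [-0.112  0.014  0.055] [91 89 84]
(np.int64(244), np.int64(219)) [-0.115  0.018  0.058] [71 70 67]
(np.int64(245), np.int64(219)) [-0.117  0.025  0.062] [66 65 62]
(np.int64(246), np.int64(219)) [-0.121  0.024  0.062] [83 82 77]
(np.int64(239), np.int64(220)) [-0.098  0.012  0.05 ] [94 91 86]
(np.int64(240), np.int64(220)) [-0.101  0.011  0.049] [94 92 86]
(np.int64(245), np.int64(220)) [-0.118  0.021  0.055] [87 85 80]
[-0.0282 -0.7274 -0.6033] [2.123e+00 2.000e-03 1.000e-03]
[-0.0282 -0.7274 -0.6033] [-1.019e+00 -1.000e-03  2.000e-03]
```

```bash
python3 - <<'E'
from h import *
d=dict(np.load('/tmp/scene0.npz')); P=cloud(d)
for n,(u0,v0,u1,v1) in dict(green=(160,50,180,92),clear=(181,50,190,85),brown=(197,45,215,80),micro=(75,30,130,105)).items():
    p=P[v0:v1,u0:u1].reshape(-1,3); p=p[(p[:,2]>.02)]; print(n,np.nanpercentile(p,5,0).round(3),np.nanmedian(p,0).round(3),np.nanmax(p,0).round(3))
E
```

```text
green [ 0.009 -0.929  0.033] [ 0.12  -0.871  0.119] [ 0.149 -0.844  0.207]
clear [-0.04  -0.932  0.028] [-0.012 -0.914  0.09 ] [ 0.176 -0.688  0.254]
brown [-0.137 -0.885  0.029] [-0.089 -0.842  0.105] [ 0.156 -0.594  0.289]
micro [-0.085 -1.527  0.045] [ 0.45  -0.932  0.15 ] [ 0.541 -0.794  0.36 ]
```

Emit:
{"method": "play_rows", "body": {"claw": [255,255,255,255,255,255,255,255,255,255,255,255,255,255,255,255,255,255,255,255], "travel": [[-0.05,0,0],[-0.05,-0.727,-0.603],[-0.05,-0.727,-0.603],[-0.05,-0.727,-0.603],[-0.05,-0.727,-0.603],[-0.05,-0.727,-0.603],[-0.05,-0.727,-0.603],[-0.05,-0.727,-0.603],[-0.05,-0.727,-0.603],[-0.05,-0.727,-0.603],[-0.05,-0.727,-0.603],[-0.05,-0.727,-0.603],[-0.05,-0.727,-0.603],[-0.05,-0.727,-0.603],[-0.05,-0.727,-0.603],[-0.05,-0.727,-0.603],[-0.05,-0.727,-0.603],[-0.05,-0.727,-0.603],[-0.05,-0.727,-0.603],[-0.05,-0.727,-0.603]], "dr": [[0,0,0],[-1.02,0,0],[-1.02,0,0],[-1.02,0,0],[-1.02,0,0],[-1.02,0,0],[-1.02,0,0],[-1.02,0,0],[-1.02,0,0],[-1.02,0,0],[-1.02,0,0],[-1.02,0,0],[-1.02,0,0],[-1.02,0,0],[-1.02,0,0],[-1.02,0,0],[-1.02,0,0],[-1.02,0,0],[-1.02,0,0],[-1.02,0,0]]}}

```text
time: 2.15
eef_pos: [0.5765, 0.1886, 0.2813]
tcp_rot: [0.574, 0.413, -0.574, 0.412]
contact_force: [0.4, -1.6, 0.9]
opening: -0.0
```

```bash
python3 - <<'E'
from h import *
st()
a=rel([0.03,0,.28],toolR(0,-1)); print(a[0].round(4),a[1].round(3))
E
```

```text
t 2.15 case [0.0319 0.0004 0.2813] axis [ 0.002  0.001 -1.   ] y [ 0.002 -1.    -0.001] q [0.15 0.1  1.7  0.   1.34 0.47] F [-1.4 -0.9  0.9] op -0.0
[0.0013 0.0004 0.0019] [ 0.002 -0.002  0.001]
```

Emit:
{"method": "play_rows", "body": {"claw": [255,255,255,255,255,255,255,255,255,255,255,255,255,255,255,255,255,255,255,255], "travel": [[0.045,0,-0.002],[0.061,0,-0.002],[0.07,0,0.01],[0.076,0,0.02],[0.083,0,0.029],[0.088,0,0.035],[0.0935,0,0.041],[0.099,0,0.047],[0.105,0,0.052],[0.111,0,0.057],[0.118,0,0.0615],[0.125,0,0.066],[0.131,0,0.07],[0.138,0,0.073],[0.145,0,0.0766],[0.152,0,0.08],[0.16,0,0.082],[0.166,0,0.084],[0.171,0,0.085],[0.171,0,0.085]], "dr": [[0,0,0],[0,0,0],[0,0,0],[0,0,0],[0,0,0],[0,0,0],[0,0,0],[0,0,0],[0,0,0],[0,0,0],[0,0,0],[0,0,0],[0,0,0],[0,0,0],[0,0,0],[0,0,0],[0,0,0],[0,0,0],[0,0,0],[0,0,0]]}}

```text
time: 4.15
eef_pos: [0.5484, 0.1082, 0.1089]
tcp_rot: [-0.574, -0.414, 0.575, -0.412]
contact_force: [-0.6, 0.3, 0.5]
opening: 0.001
```

```bash
python3 - <<'E'
from h import *
st()
d=cam('scene'); cv2.imwrite('pics/scene1.png',cv2.resize(d['img'][100:300,180:400],None,fx=3,fy=3)[:,:,::-1])
E
```

```text
t 4.15 case [-0.0532  0.0012  0.1089] axis [ 0.001  0.003 -1.   ] y [ 0.002 -1.    -0.003] q [0.01 0.17 1.96 0.   1.02 0.34] F [0.1 0.7 0.5] op 0.001
```

View pics/scene1.png

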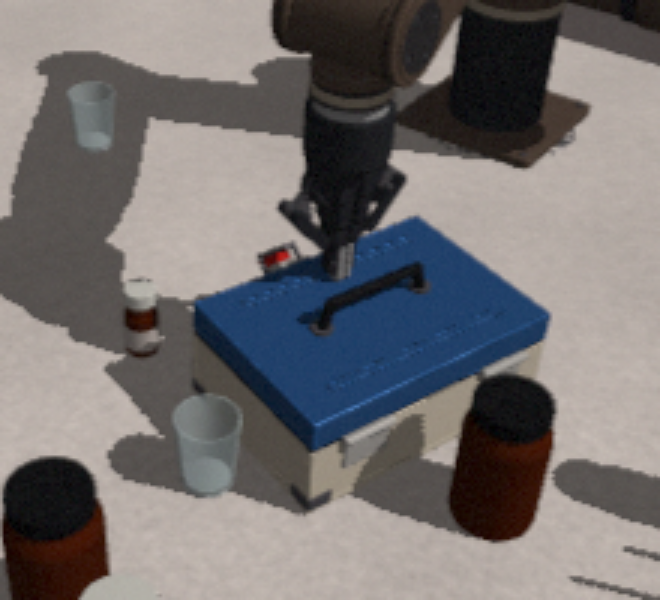

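Emit:
{"method": "play_rows", "body": {"claw": [255,255,255,255], "travel": [[0.002,0,0.001],[0.004,0,0.001],[0.006,0,0.001],[0.006,0,0.001]], "dr": [[0,0,0],[0,0,0],[0,0,0],[0,0,0]]}}

```text
time: 4.6
eef_pos: [0.5486, 0.1073, 0.1054]
tcp_rot: [-0.574, -0.414, 0.575, -0.412]
contact_force: [-3.8, -2.6, 9.4]
opening: -0.002
```

```bash
python3 - <<'E'
from h import *
st()
E
```

```text
t 4.60 case [-0.054   0.0007  0.1054] axis [ 0.     0.003 -1.   ] y [ 0.003 -1.    -0.003] q [0.01 0.17 1.96 0.   1.01 0.33] F [-3.6  2.8  9.4] op -0.002
```

Emit:
{"method": "play_rows", "body": {"claw": [255,255,255,255,200,100,100,100,100,100,100,100], "travel": [[0.006,0,0],[0.006,0,0],[-0.04,0,0],[-0.09,0,0],[-0.12,0,0.03],[-0.12,0,0.07],[-0.11,0,0.11],[-0.08,0,0.146],[-0.05,0,0.146],[-0.05,0,0.146],[-0.05,0,0.146],[-0.05,0,0.146]], "dr": [[0,0,0],[0,0,0],[0,0,0],[0,0,0],[0,0.13,0],[0,0.26,0],[0,0.39,0],[0,0.52,0],[0,0.65,0],[0,0.785,0],[0,0.785,0],[0,0.785,0]]}}

```text
time: 5.8
eef_pos: [0.5026, -0.0316, 0.1554]
tcp_rot: [0.75, 0.539, -0.312, 0.223]
contact_force: [0.0, 0.3, -0.1]
opening: 0.613
```

```bash
python3 - <<'E'
from h import *
st()
for n in ['scene','side','wrist']:
    d=cam(n); save(d,n+'2.png'); np.savez('/tmp/'+n+'2.npz',**d)
    if n=='side': cv2.imwrite('pics/side2c.png',cv2.resize(d['img'][150:270,170:310],None,fx=5,fy=5,interpolation=cv2.INTER_CUBIC)[:,:,::-1])
    if n=='scene': cv2.imwrite('pics/scene2c.png',cv2.resize(d['img'][120:270,200:380],None,fx=4,fy=4,interpolation=cv2.INTER_CUBIC)[:,:,::-1])
E
```

```text
t 5.80 case [-2.003e-01 -2.000e-04  1.554e-01] axis [ 0.706  0.004 -0.709] y [ 0.002 -1.    -0.004] q [-0.63  0.06  2.14  0.77  1.33 -0.64] F [ 0.3  0.1 -0.1] op 0.613
```

View pics/wrist2.png

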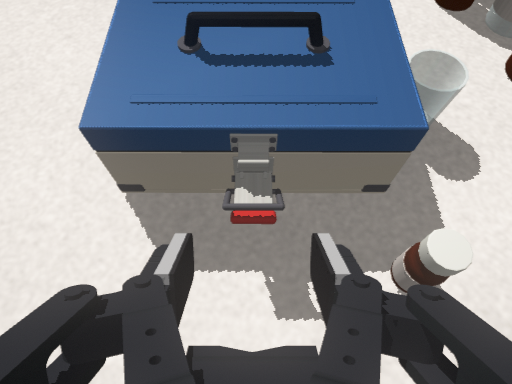

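View pics/side2c.png

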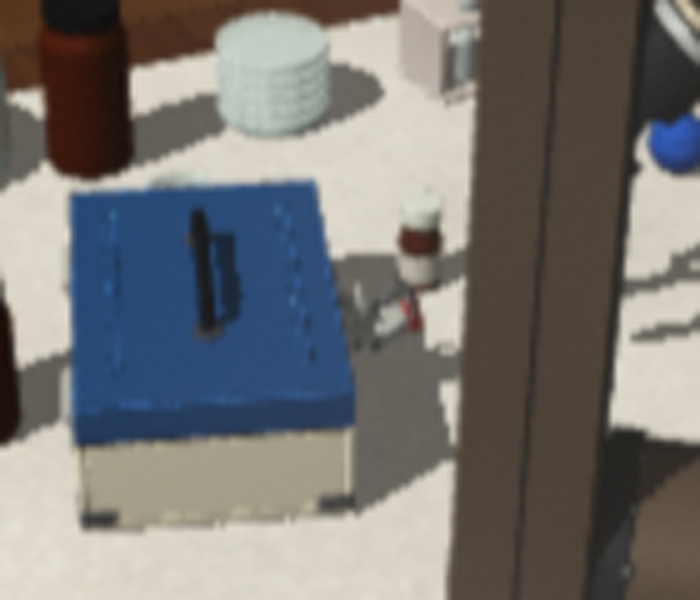

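View pics/scene2c.png

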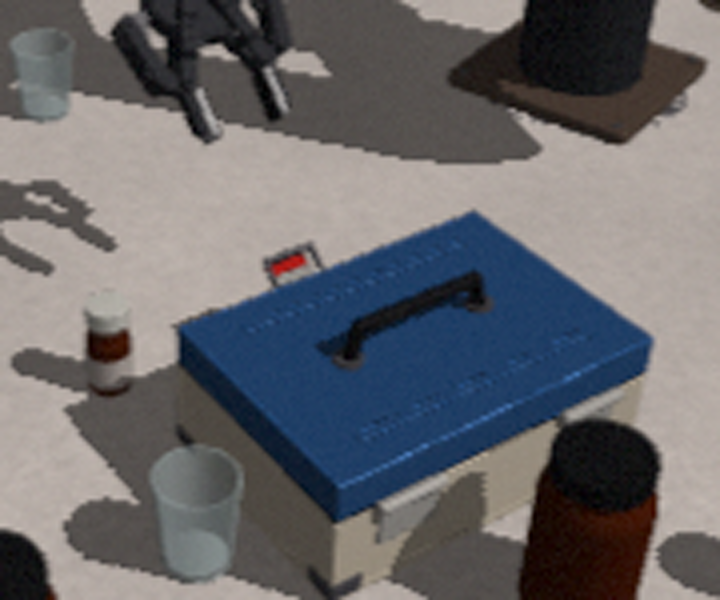

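```bash
python3 - <<'E'
from h import *
d=dict(np.load('/tmp/wrist2.npz')); Q=tocase(cloud(d))
for u,v in [(253,138),(253,150),(253,160),(253,165),(253,185),(235,206),(245,206),(253,206),(265,206),(275,206),(253,216),(236,216),(272,216),(226,198),(281,198),(253,130),(100,130),(410,130),(90,127),(427,125)]:
    w=Q[v-1:v+2,u-1:u+2].reshape(-1,3); print((u,v),Q[v,u].round(4),np.nanmedian(w,0).round(4),d['img'][v,u])
for nm,pt in [('seat',[-.103,0,.084]),('pin',[-.105,0,.058]),('lipL',[-.1065,.012,.090]),('lipR',[-.1065,-.012,.09]),('FL',[-.09,.13,.105]),('FR',[-.09,-.13,.105])]: print(nm,proj(d,toworld(pt)).round(1))
cv2.imwrite('pics/wrist2c.png',cv2.resize(d['img'][115:235,190:320],None,fx=5,fy=5,interpolation=cv2.INTER_CUBIC)[:,:,::-1])
E
```

```text
(253, 138) [-0.0911 -0.0026  0.0954] [-0.0918 -0.0026  0.0961] [90 89 88]
(253, 150) [-0.0961 -0.0026  0.0867] [-0.0959 -0.0026  0.0864] [106 105 102]
(253, 160) [-0.107  -0.0026  0.0893] [-0.1074 -0.0026  0.0893] [211 209 201]
(253, 165) [-0.1094 -0.0027  0.0862] [-0.1096 -0.0027  0.0864] [94 92 91]
(253, 185) [-0.1153 -0.0027  0.0656] [-0.1154 -0.0027  0.0658] [99 98 95]
(235, 206) [-0.1438  0.01    0.0862] [-0.1436  0.01    0.0855] [87 85 90]
(245, 206) [-0.1432  0.003   0.0851] [-0.1432  0.0029  0.0855] [88 87 91]
(253, 206) [-0.1442 -0.0027  0.0871] [-0.1436 -0.0027  0.0854] [88 87 90]
(265, 206) [-0.1433 -0.0112  0.0854] [-0.1435 -0.0112  0.0855] [89 87 91]
(275, 206) [-0.1439 -0.0183  0.0866] [-0.1435 -0.0183  0.0857] [88 87 91]
(253, 216) [-0.1465 -0.0028  0.075 ] [-0.1466 -0.0028  0.0753] [133  43  40]
(236, 216) [-0.1465  0.0097  0.0749] [-0.1467  0.0097  0.0753] [98 39 38]
(272, 216) [-0.1463 -0.0167  0.0747] [-0.1463 -0.0167  0.0748] [97 36 35]
(226, 198) [-0.1326  0.0175  0.0766] [-0.1326  0.0175  0.0766] [ 99  97 101]
(281, 198) [-0.1326 -0.0236  0.0769] [-0.1326 -0.0236  0.0755] [89 87 89]
(253, 130) [-0.0895 -0.0026  0.1031] [-0.0897 -0.0026  0.1035] [33 49 72]
(100, 130) [-0.0894  0.1111  0.1025] [-0.0898  0.1111  0.1033] [49 59 77]
(410, 130) [-0.0895 -0.1186  0.1036] [-0.0895 -0.1186  0.1036] [35 50 72]
(90, 127) [-0.0883  0.118   0.1045] [-0.089   0.1179  0.1051] [ 66  90 126]
(427, 125) [-0.0862 -0.1311  0.1053] [-0.0862 -0.1311  0.105 ] [ 57  90 135]
seat [249.6 159.4]
pin [249.7 178.6]
lipL [233.5 158.9]
lipR [265.5 159. ]
FL [ 72.9 128.4]
FR [426.5 129.4]
```

View pics/wrist2c.png

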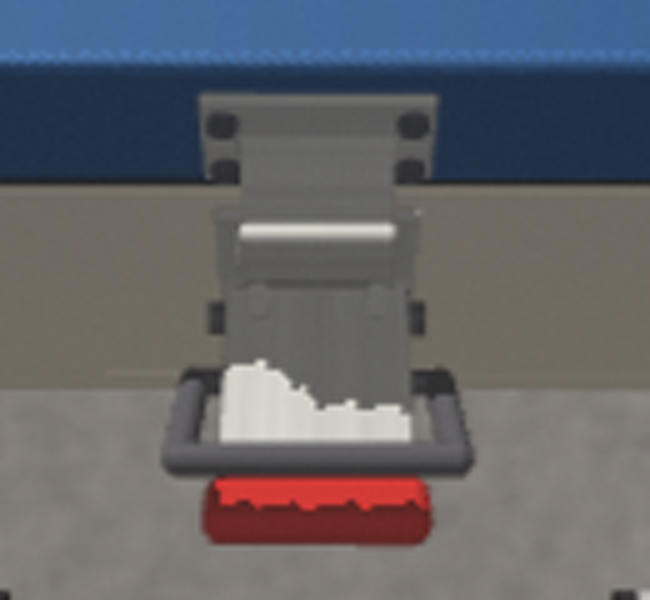

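```bash
cat >> h.py <<'E'
C0=C0-0.003*YA
E
python3 - <<'E'
from h import *
d=dict(np.load('/tmp/wrist2.npz')); Q=tocase(cloud(d)); cp=tocase(np.linalg.inv(d['world_to_cam'])[:3,3])
print('cam',cp)
for v in range(198,214): print(v,Q[v,253].round(4),d['img'][v,253])
p=np.nanmean([Q[206,u] for u in range(235,275)],0); r=(p-cp)/np.linalg.norm(p-cp); b=p+.0025*r; print('ray',r,'bar',b)
for v in (190,195,198): print([ (u,Q[v,u].round(3).tolist()) for u in (224,226,228,230,277,279,281,283)])
R_=toolR(0,-1); 
for t in ([b[0]-.005,0,.13],[b[0]-.005,0,b[2]-.015]):
    a=rel(t,R_); print(a[0].round(4),a[1].round(3))
E
```

```text
cam [-0.24970807  0.00064585  0.30736616]
198 [-0.1278  0.0003  0.0674] [206 203 197]
199 [-0.1289  0.0003  0.0676] [207 204 198]
200 [-0.13    0.0003  0.0681] [206 204 197]
201 [-0.1306  0.0003  0.0677] [205 204 196]
202 [-0.1312  0.0003  0.0672] [202 200 193]
203 [-0.1322  0.0003  0.0675] [147 145 145]
204 [-0.1414  0.0003  0.0846] [103 102 106]
205 [-0.1424  0.0003  0.0851] [ 99  96 101]
206 [-0.1442  0.0003  0.0871] [88 87 90]
207 [-0.1444  0.0003  0.0858] [78 76 79]
208 [-0.1447  0.0003  0.0849] [62 60 62]
209 [-0.1448  0.0003  0.0834] [61 53 53]
210 [-0.1452  0.0003  0.0826] [122  49  47]
211 [-0.1412  0.0002  0.0722] [216  60  56]
212 [-0.1424  0.0002  0.0731] [211  59  55]
213 [-0.1435  0.0002  0.0738] [211  59  55]
ray [ 0.43206155 -0.00581482 -0.90182537] bar [-0.14235218 -0.00079898  0.08328637]
[(224, [-0.09, 0.029, 0.01]), (226, [-0.118, 0.022, 0.062]), (228, [-0.119, 0.02, 0.064]), (230, [-0.118, 0.019, 0.062]), (277, [-0.118, -0.019, 0.063]), (279, [-0.118, -0.021, 0.061]), (281, [-0.09, -0.027, 0.011]), (283, [-0.09, -0.029, 0.01])]
[(224, [-0.09, 0.029, -0.001]), (226, [-0.128, 0.021, 0.072]), (228, [-0.127, 0.019, 0.072]), (230, [-0.126, 0.018, 0.068]), (277, [-0.127, -0.018, 0.071]), (279, [-0.128, -0.02, 0.072]), (281, [-0.126, -0.021, 0.069]), (283, [-0.09, -0.03, 0.0])]
[(224, [-0.132, 0.022, 0.075]), (226, [-0.133, 0.02, 0.077]), (228, [-0.132, 0.019, 0.076]), (230, [-0.13, 0.018, 0.071]), (277, [-0.132, -0.018, 0.075]), (279, [-0.133, -0.019, 0.077]), (281, [-0.133, -0.021, 0.077]), (283, [-0.093, -0.03, -0.001])]
[ 0.0558  0.0026 -0.0178] [ 0.005 -0.783  0.002]
[0.0995 0.0025 0.0258] [ 0.005 -0.783  0.002]
```

Emit:
{"method": "play_rows", "body": {"claw": [60,60,60,60,60,60,60,60,60,60,60], "travel": [[0.01,0.001,-0.005],[0.02,0.001,-0.008],[0.035,0.002,-0.01],[0.045,0.0025,-0.015],[0.0558,0.0025,-0.0178],[0.0558,0.0025,-0.0178],[0.0558,0.0025,-0.0178],[0.072,0.0025,-0.0015],[0.086,0.0025,0.0125],[0.0995,0.0025,0.0258],[0.0995,0.0025,0.0258]], "dr": [[0,-0.14,0],[0,-0.28,0],[0,-0.42,0],[0,-0.56,0],[0,-0.7,0],[0.005,-0.783,0.002],[0.005,-0.783,0.002],[0.005,-0.783,0.002],[0.005,-0.783,0.002],[0.005,-0.783,0.002],[0.005,-0.783,0.002]]}}

```text
time: 7.05
eef_pos: [0.5202, 0.0179, 0.0663]
tcp_rot: [-0.574, -0.413, 0.575, -0.411]
contact_force: [-0.1, 0.2, 0.7]
opening: 0.764
```

```bash
python3 - <<'E'
from h import *
st()
d=cam('wrist'); save(d,'wrist3.png'); np.savez('/tmp/wrist3.npz',**d)
a=rel([-.1475,0,.068],toolR(0,-1)); print(a[0].round(4),a[1].round(3))
E
```

```text
t 7.05 case [-0.1477  0.002   0.0663] axis [ 0.     0.004 -1.   ] y [-0.    -1.    -0.004] q [-0.16  0.15  2.07  0.    0.93  0.16] F [0.1 0.2 0.7] op 0.764
[-0.0001  0.0008 -0.0001] [-0.001 -0.001  0.001]
```

View pics/wrist3.png

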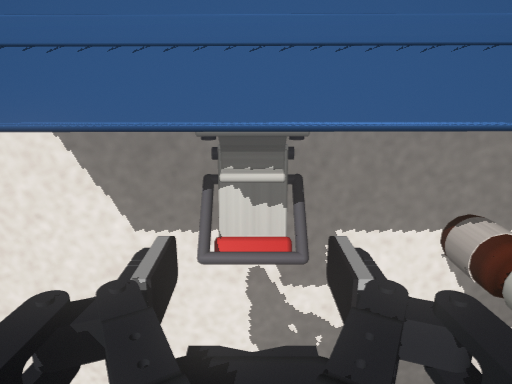

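Emit:
{"method": "play_rows", "body": {"claw": [120,180,180,180,180,180], "travel": [[0,0.001,0],[0,0.001,0],[0,0.001,0],[0,0.001,0],[0,0.001,0],[0,0.001,0]], "dr": [[0,0,0],[0,0,0],[0,0,0],[0,0,0],[0,0,0],[0,0,0]], "force": 20}}

```text
time: 7.7
eef_pos: [0.521, 0.0174, 0.0685]
tcp_rot: [-0.574, -0.413, 0.576, -0.411]
contact_force: [-5.4, -0.7, 2.2]
opening: 0.509
```

```bash
python3 - <<'E'
from h import *
st()
d=cam('wrist'); save(d,'wrist4.png'); np.savez('/tmp/wrist4.npz',**d)
E
```

```text
t 7.70 case [-0.148   0.0011  0.0685] axis [-0.     0.005 -1.   ] y [-0.    -1.    -0.005] q [-0.16  0.15  2.06  0.    0.93  0.16] F [-2.4  4.9  2.2] op 0.509
```

View pics/wrist4.png

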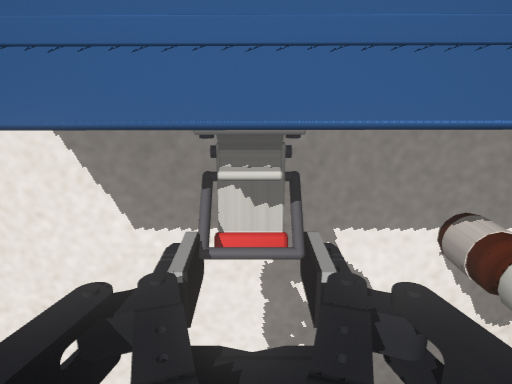

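Emit:
{"method": "play_rows", "body": {"claw": [180,180,180,180,180,180,180,180,180,180,180,180], "travel": [[-0.004,0,-0.005],[-0.008,0,-0.009],[-0.0128,0,-0.0145],[-0.0145,0,-0.02],[-0.0163,0,-0.0255],[-0.0163,0,-0.0255],[-0.0163,0,-0.03],[-0.0158,0,-0.0345],[-0.015,0,-0.038],[-0.0138,0,-0.04],[-0.0138,0,-0.04],[-0.0138,0,-0.04]], "dr": [[0,0,0],[0,0,0],[0,0,0],[0,0,0],[0,0,0],[0,0,0],[0,0,0],[0,0,0],[0,0,0],[0,0,0],[0,0,0],[0,0,0]]}}

```text
time: 8.95
eef_pos: [0.5337, 0.0557, 0.0825]
tcp_rot: [-0.573, -0.414, 0.576, -0.41]
contact_force: [-5.2, -0.4, 0.8]
opening: 0.511
```

```bash
python3 - <<'E'
from h import *
st()
d=cam('wrist'); save(d,'wrist5.png'); np.savez('/tmp/wrist5.npz',**d)
d=cam('scene'); cv2.imwrite('pics/scene5c.png',cv2.resize(d['img'][120:270,200:380],None,fx=4,fy=4,interpolation=cv2.INTER_CUBIC)[:,:,::-1])
E
```

```text
t 8.95 case [-0.1076  0.0014  0.0825] axis [ 0.     0.006 -1.   ] y [-0.    -1.    -0.006] q [-0.09  0.16  2.02  0.    0.97  0.24] F [-2.   4.8  0.8] op 0.511
```

View pics/wrist5.png

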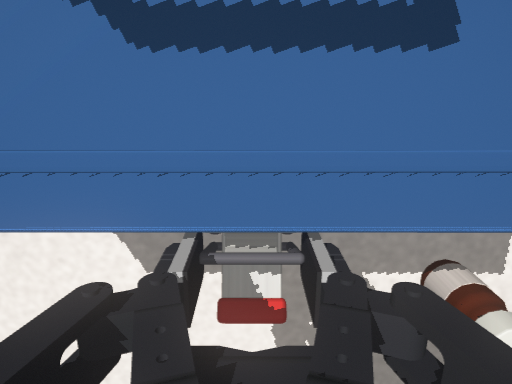

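View pics/scene5c.png

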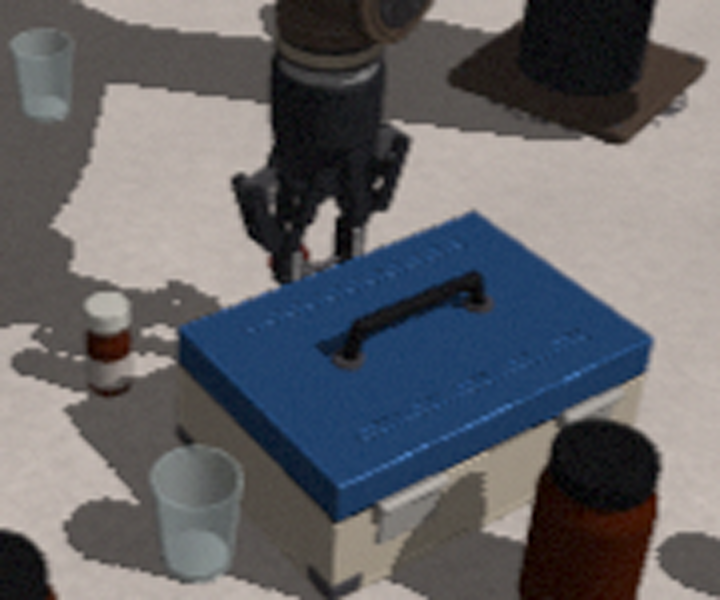

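Bar (row 258 in the wrist view) has come along to just in front of the lid edge (row 232). I'll measure it against the lid edge before lowering.

```bash
python3 - <<'E'
from h import *
d=dict(np.load('/tmp/wrist5.npz')); Q=tocase(cloud(d)); cp=tocase(np.linalg.inv(d['world_to_cam'])[:3,3])
for v in list(range(230,266,2)): print(v,Q[v,250].round(4),d['img'][v,250])
p=np.nanmean([Q[258,u] for u in range(215,290)],0); r=(p-cp)/np.linalg.norm(p-cp); print('bar',p+.0025*r,'ray',r)
for n,pt in dict(lip1=[-.1065,0,.09],lip2=[-.11,0,.09],seat=[-.103,0,.084],edge=[-.09,0,.1055]).items(): print(n,proj(d,toworld(pt)).round(1))
E
```

```text
230 [-0.0885  0.0005  0.1043] [ 68 110 167]
232 [-0.0891  0.0005  0.1049] [72 85 97]
234 [-0.1001  0.0008  0.0816] [102 103 102]
236 [-0.1012  0.0008  0.0815] [105 105 103]
238 [-0.1022  0.0008  0.0814] [107 106 104]
240 [-0.1034  0.0008  0.0809] [103 103 102]
242 [-0.1041  0.0008  0.0815] [105 105 103]
244 [-0.105   0.0008  0.0817] [106 107 104]
246 [-0.1063  0.0008  0.0811] [95 95 93]
248 [-0.1061  0.0008  0.0835] [97 96 95]
250 [-0.1057  0.0008  0.0863] [162 162 157]
252 [-0.1031  0.0007  0.0934] [109 108 108]
254 [-0.1033  0.0007  0.0947] [ 97  96 101]
256 [-0.1033  0.0006  0.0965] [109 106 113]
258 [-0.1044  0.0006  0.0962] [117 115 119]
260 [-0.1048  0.0006  0.0971] [104 102 107]
262 [-0.1057  0.0006  0.0973] [89 88 92]
264 [-0.1076  0.0007  0.0955] [80 79 80]
bar [-0.1052687  -0.00016023  0.09457782] ray [-0.46477703  0.00575695 -0.88540904]
lip1 [251.7 255.5]
lip2 [251.7 262.9]
seat [251.8 242.1]
edge [251.3 235. ]
```

Emit:
{"method": "play_rows", "body": {"claw": [180,180,180,180,180,180,180,180,180,180], "travel": [[-0.002,0,-0.001],[-0.002,0,-0.002],[-0.001,0,-0.0025],[0.001,0,-0.0025],[0.003,0,-0.0025],[0.005,0,-0.002],[0.007,0,-0.002],[0.009,0,-0.002],[0.0105,0,-0.002],[0.0105,0,-0.002]], "dr": [[0,0,0],[0,0,0],[0,0,0],[0,0,0],[0,0,0],[0,0,0],[0,0,0],[0,0,0],[0,0,0],[0,0,0]]}}

```text
time: 10.05
eef_pos: [0.5347, 0.0588, 0.0727]
tcp_rot: [-0.574, -0.414, 0.575, -0.409]
contact_force: [-5.0, 2.0, 1.4]
opening: 0.509
```

```bash
python3 - <<'E'
from h import *
st()
d=cam('wrist'); save(d,'wrist6.png'); np.savez('/tmp/wrist6.npz',**d)
Q=tocase(cloud(d)); cp=tocase(np.linalg.inv(d['world_to_cam'])[:3,3])
for v in list(range(226,276,2)): print(v,Q[v,250].round(4),d['img'][v,250])
E
```

```text
t 10.05 case [-0.1044  0.0014  0.0727] axis [ 0.003  0.006 -1.   ] y [-0.001 -1.    -0.006] q [-0.08  0.18  2.02  0.01  0.95  0.24] F [0.3 5.4 1.4] op 0.509
226 [-0.0786  0.0004  0.107 ] [ 59  99 151]
228 [-0.0799  0.0004  0.1056] [ 59  99 152]
230 [-0.0807  0.0004  0.1053] [ 58  98 150]
232 [-0.0812  0.0004  0.1059] [ 60  99 151]
234 [-0.0825  0.0004  0.1047] [ 60 100 151]
236 [-0.0826  0.0004  0.1062] [ 60  98 151]
238 [-0.084   0.0004  0.1047] [ 60  99 151]
240 [-0.0842  0.0004  0.1059] [ 59  98 150]
242 [-0.0849  0.0004  0.1061] [ 58  98 150]
244 [-0.0863  0.0004  0.1048] [ 60  98 151]
246 [-0.0868  0.0004  0.1053] [ 62  99 151]
248 [-0.0874  0.0004  0.1056] [ 64 105 161]
250 [-0.0884  0.0004  0.105 ] [ 50  79 118]
252 [-0.101   0.0007  0.0815] [102 101 100]
254 [-0.0997  0.0007  0.0859] [51 52 58]
256 [-0.1002  0.0007  0.0866] [56 55 61]
258 [-0.1011  0.0007  0.0867] [58 58 63]
260 [-0.1018  0.0007  0.0871] [60 61 66]
262 [-0.1021  0.0007  0.0881] [62 61 67]
264 [-0.1029  0.0007  0.0883] [76 75 80]
266 [-0.1064  0.0007  0.0836] [166 164 159]
268 [-0.106   0.0007  0.0861] [164 161 157]
270 [-0.1062  0.0007  0.0873] [165 162 158]
272 [-0.1066  0.0007  0.0883] [187 184 179]
274 [-0.1068  0.0007  0.0895] [227 224 219]
```

View pics/wrist6.png

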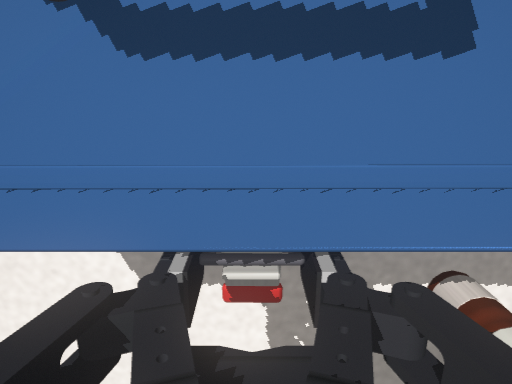

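Emit:
{"method": "play_rows", "body": {"claw": [180,180,180,180], "travel": [[0.001,0,0.0005],[0.002,0,0.001],[0.003,0,0.001],[0.003,0,0.001]], "dr": [[0,0,0],[0,0,0],[0,0,0],[0,0,0]]}}

```text
time: 10.5
eef_pos: [0.5348, 0.0591, 0.0714]
tcp_rot: [0.575, 0.415, -0.575, 0.409]
contact_force: [-7.3, 3.9, 8.6]
opening: 0.511
```

```bash
python3 - <<'E'
from h import *
st()
d=cam('wrist'); save(d,'wrist7.png'); np.savez('/tmp/wrist7.npz',**d)
Q=tocase(cloud(d)); cp=tocase(np.linalg.inv(d['world_to_cam'])[:3,3])
for v in list(range(250,276,2)): print(v,Q[v,250].round(4),d['img'][v,250])
E
```

```text
t 10.50 case [-0.1041  0.0014  0.0714] axis [ 0.005  0.007 -1.   ] y [-0.002 -1.    -0.007] q [-0.08  0.18  2.02  0.01  0.94  0.24] F [1.4 8.2 8.6] op 0.511
250 [-0.0871  0.0003  0.1059] [ 63 101 152]
252 [-0.0883  0.0003  0.1051] [ 53  83 124]
254 [-0.0993  0.0006  0.0848] [47 52 61]
256 [-0.1006  0.0006  0.084 ] [55 55 60]
258 [-0.1005  0.0006  0.0861] [58 59 64]
260 [-0.1017  0.0006  0.0854] [62 62 68]
262 [-0.1023  0.0006  0.086 ] [59 59 63]
264 [-0.1029  0.0006  0.0865] [56 56 61]
266 [-0.1065  0.0007  0.0817] [82 81 81]
268 [-0.1057  0.0006  0.0848] [166 164 159]
270 [-0.1058  0.0006  0.0864] [165 163 158]
272 [-0.1063  0.0006  0.087 ] [163 161 156]
274 [-0.1062  0.0006  0.0887] [179 177 172]
```

Emit:
{"method": "play_rows", "body": {"claw": [100,60,60,60,60,60,60,60,60,60,60,60,60], "travel": [[0,0,0],[0,0,0],[0,0,0],[0,0,0],[-0.02,0,0.003],[-0.05,0,0.02],[-0.08,0,0.06],[-0.09,0,0.1],[-0.09,0,0.11],[-0.085,0,0.11],[-0.085,0,0.11],[-0.085,0,0.11],[-0.085,0,0.11]], "dr": [[0,0,0],[0,0,0],[0,0,0],[0,0,0],[0,0,0],[0,0,0],[0,0.14,0],[0,0.28,0],[0,0.42,0],[0,0.56,0],[0,0.7,0],[0,0.785,0],[0,0.785,0]]}}

```text
time: 11.85
eef_pos: [0.4989, -0.047, 0.154]
tcp_rot: [0.752, 0.539, -0.312, 0.217]
contact_force: [0.4, 0.2, 0.5]
opening: 0.765
```

```bash
python3 - <<'E'
from h import *
st()
d=cam('wrist'); save(d,'wrist8.png'); np.savez('/tmp/wrist8.npz',**d)
cv2.imwrite('pics/wrist8c.png',cv2.resize(d['img'][115:235,190:320],None,fx=5,fy=5,interpolation=cv2.INTER_CUBIC)[:,:,::-1])
Q=tocase(cloud(d))
for v in list(range(110,240,3)): print(v,Q[v,253].round(4),d['img'][v,253])
E
```

```text
t 11.85 case [-0.216   0.0013  0.154 ] axis [ 0.711  0.004 -0.703] y [-0.005 -1.    -0.01 ] q [-0.66  0.07  2.13  0.76  1.35 -0.66] F [ 0.3 -0.3  0.5] op 0.765
110 [-0.0894 -0.0012  0.1046] [33 55 82]
113 [-0.0891 -0.0012  0.101 ] [30 45 67]
116 [-0.0912 -0.0012  0.1   ] [98 97 95]
119 [-0.0919 -0.0011  0.0973] [83 83 82]
122 [-0.0919 -0.0011  0.0937] [85 84 83]
125 [-0.092  -0.0011  0.0902] [98 97 95]
128 [-0.0937 -0.0011  0.0887] [97 96 94]
131 [-0.0951 -0.001   0.0866] [96 96 94]
134 [-0.0964 -0.001   0.0845] [94 94 91]
137 [-0.098  -0.001   0.0826] [77 78 77]
140 [-0.1034 -0.001   0.0859] [91 91 92]
143 [-0.1092 -0.0009  0.0899] [137 135 132]
146 [-0.1096 -0.0009  0.0865] [88 87 83]
149 [-0.109  -0.0009  0.0817] [84 82 81]
152 [-0.1103 -0.0009  0.0795] [86 85 83]
155 [-0.0912 -0.0008  0.0476] [86 85 82]
158 [-0.1025 -0.0008  0.0595] [56 55 56]
161 [-0.1083 -0.0007  0.0636] [104 104 101]
164 [-0.1097 -0.0007  0.0613] [105 104 101]
167 [-0.1121 -0.0007  0.0604] [105 103 100]
170 [-0.1136 -0.0007  0.058 ] [105 104 100]
173 [-0.116  -0.0006  0.0571] [104 103 100]
176 [-0.1171 -0.0006
[... 274 characters left out ...]
[103 102  99]
197 [-0.1315 -0.0004  0.0435] [103 101  98]
200 [-0.1343 -0.0004  0.0433] [102 101  98]
203 [-0.1358 -0.0004  0.0406] [100  98  95]
206 [-0.1383 -0.0003  0.0399] [179  52  49]
209 [-0.1413 -0.0003  0.0404] [168  50  47]
212 [-0.144  -0.0003  0.0401] [166  50  48]
215 [-0.1459 -0.0003  0.0382] [158  51  48]
218 [-0.1478 -0.0002  0.0363] [100  60  58]
221 [-1.346e-01 -1.000e-04 -3.000e-04] [122 117 113]
224 [-0.1379 -0.      0.0003] [120 115 111]
227 [-0.1411 -0.      0.0007] [118 113 109]
230 [-0.144   0.      0.0004] [120 115 111]
233 [-0.1472  0.      0.0008] [117 112 109]
236 [-1.495e-01  1.000e-04 -8.000e-04] [122 118 113]
239 [-1.531e-01  1.000e-04  8.000e-04] [129 125 120]
```

View pics/wrist8.png

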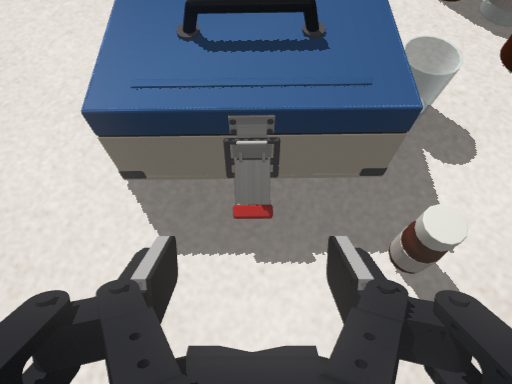

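View pics/wrist8c.png

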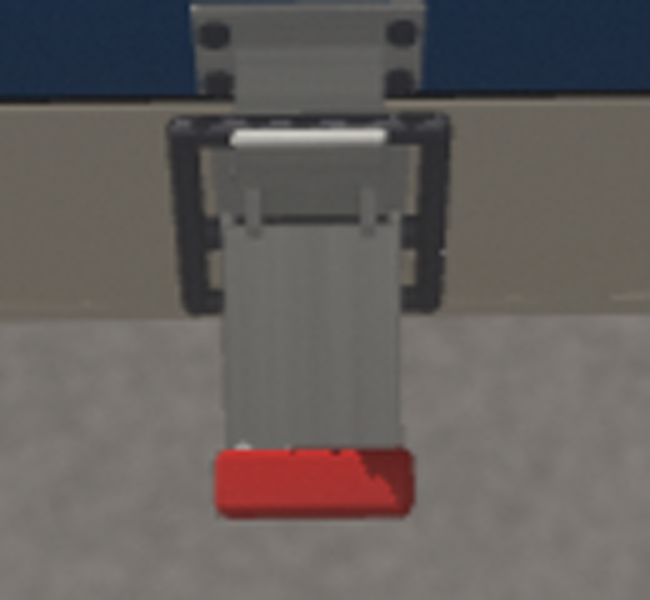

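```bash
python3 - <<'E'
from h import *
for t in ([-.2,0,.1],[-.165,0,.065]):
    a=rel(t,toolR(0.5,-1)); print(a[0].round(4),a[1].round(3))
E
```

```text
[0.0496 0.0014 0.028 ] [-0.009 -0.289  0.005]
[0.0991 0.0016 0.0282] [-0.009 -0.289  0.005]
```

Emit:
{"method": "play_rows", "body": {"claw": [255,255,255,255,255,255,255,255], "travel": [[0.01,0.0014,0.01],[0.03,0.0014,0.02],[0.0496,0.0014,0.028],[0.0496,0.0014,0.028],[0.07,0.0014,0.028],[0.085,0.0015,0.028],[0.099,0.0016,0.028],[0.099,0.0016,0.028]], "dr": [[-0.009,-0.14,0.005],[-0.009,-0.289,0.005],[-0.009,-0.289,0.005],[-0.009,-0.289,0.005],[-0.009,-0.289,0.005],[-0.009,-0.289,0.005],[-0.009,-0.289,0.005],[-0.009,-0.289,0.005]]}}

```text
time: 12.7
eef_pos: [0.5157, 0.0023, 0.064]
tcp_rot: [0.698, 0.502, -0.415, 0.297]
contact_force: [-0.0, -0.0, -0.6]
opening: 0.003
```

```bash
python3 - <<'E'
from h import *
st()
d=cam('wrist'); save(d,'wrist9.png')
for t in ([-.148,.038],[-.1447,.032],[-.140,.0264],[-.1342,.0219],[-.1277,.0186],[-.1207,.0167],[-.1190,.0167]):
    a=rel([t[0],0,t[1]],toolR(0.5,-1)); print(t,a[0].round(4),a[1].round(3))
E
```

```text
t 12.70 case [-0.164   0.0012  0.064 ] axis [ 0.48   0.003 -0.877] y [ 0.002 -1.    -0.002] q [-0.44  0.15  2.15  0.6   1.   -0.48] F [-0.  -0.  -0.6] op 0.003
[-0.148, 0.038] [ 0.0313  0.0006 -0.0017] [ 0.001 -0.     0.001]
[-0.1447, 0.032] [ 0.0382  0.0006 -0.0017] [ 0.001 -0.     0.001]
[-0.14, 0.0264] [ 0.0453  0.0006 -0.0031] [ 0.001 -0.     0.001]
[-0.1342, 0.0219] [ 0.0521  0.0006 -0.0061] [ 0.001 -0.     0.001]
[-0.1277, 0.0186] [ 0.0581  0.0006 -0.0102] [ 0.001 -0.     0.001]
[-0.1207, 0.0167] [ 0.0631  0.0006 -0.0154] [ 0.001 -0.     0.001]
[-0.119, 0.0167] [ 0.0639  0.0006 -0.0169] [ 0.001 -0.     0.001]
```

View pics/wrist9.png

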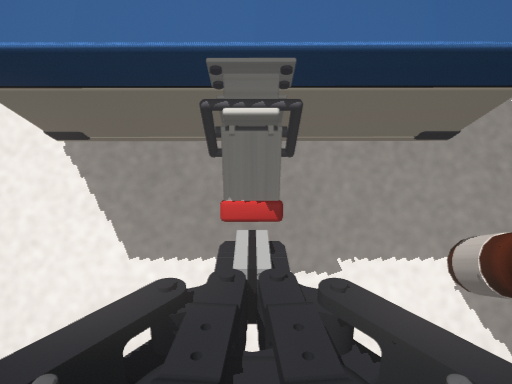

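Emit:
{"method": "play_rows", "body": {"claw": [255,255,255,255,255,255,255,255,255,255,255,255], "travel": [[0.015,0.0006,-0.0017],[0.025,0.0006,-0.0017],[0.0313,0.0006,-0.0017],[0.035,0.0006,-0.0017],[0.0382,0.0006,-0.0017],[0.042,0.0006,-0.0023],[0.0453,0.0006,-0.0031],[0.049,0.0006,-0.0045],[0.0521,0.0006,-0.0061],[0.055,0.0006,-0.008],[0.0565,0.0006,-0.009],[0.0565,0.0006,-0.009]], "dr": [[0,0,0],[0,0,0],[0,0,0],[0,0,0],[0,0,0],[0,0,0],[0,0,0],[0,0,0],[0,0,0],[0,0,0],[0,0,0],[0,0,0]]}}

```text
time: 13.95
eef_pos: [0.5281, 0.0349, 0.0192]
tcp_rot: [0.699, 0.502, -0.415, 0.297]
contact_force: [-0.4, 0.1, 0.1]
opening: 0.001
```

```bash
python3 - <<'E'
from h import *
st()
d=cam('wrist'); save(d,'wrist10.png')
for t in ([-.1277,.0186],[-.1207,.0167],[-.1175,.0167]):
    a=rel([t[0],0,t[1]],toolR(0.5,-1)); print(t,a[0].round(4),a[1].round(3))
E
```

```text
t 13.95 case [-1.291e-01 -1.000e-04  1.920e-02] axis [ 0.48   0.001 -0.877] y [ 0.001 -1.    -0.001] q [-0.36  0.25  2.14  0.66  0.89 -0.5 ] F [-0.   0.4  0.1] op 0.001
[-0.1277, 0.0186] [ 0.0014 -0.0002 -0.0009] [ 0.    -0.001  0.001]
[-0.1207, 0.0167] [ 0.0065 -0.0002 -0.0061] [ 0.    -0.001  0.001]
[-0.1175, 0.0167] [ 0.008  -0.0002 -0.0089] [ 0.    -0.001  0.001]
```

View pics/wrist10.png

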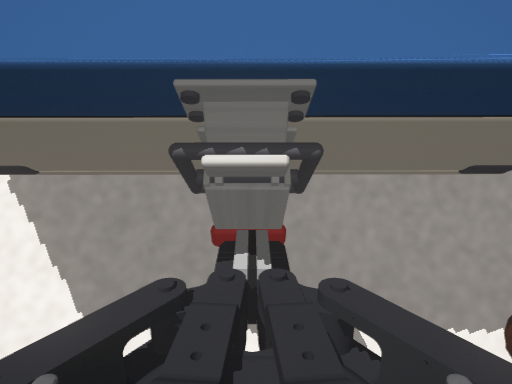

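Emit:
{"method": "play_rows", "body": {"claw": [255,255,255,255,255,255,255], "travel": [[0.0014,0,-0.001],[0.003,0,-0.0025],[0.0045,0,-0.004],[0.0065,0,-0.006],[0.0072,0,-0.0075],[0.008,0,-0.009],[0.008,0,-0.009]], "dr": [[0,0,0],[0,0,0],[0,0,0],[0,0,0],[0,0,0],[0,0,0],[0,0,0]]}}

```text
time: 14.7
eef_pos: [0.5317, 0.0444, 0.0165]
tcp_rot: [0.698, 0.502, -0.415, 0.299]
contact_force: [-5.5, -8.0, 1.7]
opening: -0.001
```

```bash
python3 - <<'E'
from h import *
st()
d=cam('wrist'); save(d,'wrist11.png')
E
```

```text
t 14.70 case [-0.119  -0.0003  0.0165] axis [ 0.476  0.001 -0.879] y [ 0.003 -1.     0.001] q [-0.34  0.26  2.13  0.67  0.88 -0.49] F [-9.3  2.7  1.7] op -0.001
```

View pics/wrist11.png

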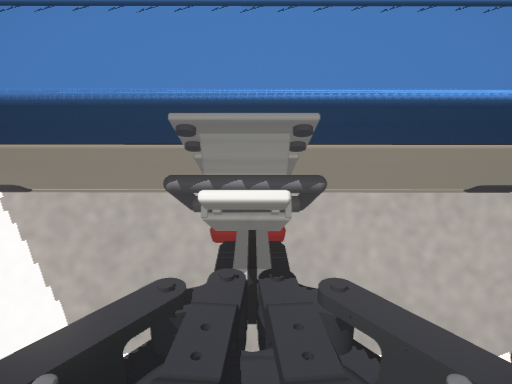

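Emit:
{"method": "play_rows", "body": {"claw": [255,255,255,255], "travel": [[0.001,0,-0.002],[0.002,0,-0.004],[0.002,0,-0.004],[0.002,0,-0.004]], "dr": [[0,0,0],[0,0,0],[0,0,0],[0,0,0]]}}

```text
time: 15.15
eef_pos: [0.532, 0.0447, 0.0164]
tcp_rot: [0.695, 0.501, -0.417, 0.302]
contact_force: [-13.4, -19.1, 10.1]
opening: -0.0
```

```bash
python3 - <<'E'
from h import *
st()
E
```

```text
t 15.15 case [-0.1186 -0.0006  0.0164] axis [ 0.469  0.001 -0.883] y [ 0.007 -1.     0.002] q [-0.34  0.26  2.13  0.66  0.88 -0.48] F [-22.4   6.6  10.1] op -0.0
```

Firm stop at 22 N. Now I'll back away and look.

Emit:
{"method": "play_rows", "body": {"claw": [255,255,255,255,255,255,255,255,255,255], "travel": [[-0.002,0,0.004],[-0.012,0,0.012],[-0.03,0,0.02],[-0.06,0,0.03],[-0.09,0,0.035],[-0.12,0,0.04],[-0.12,0,0.04],[-0.12,0,0.04],[-0.12,0,0.04],[-0.12,0,0.04]], "dr": [[0,0,0],[0,0,0],[0,0,0],[0,0.1,0],[0,0.2,0],[0,0.3,0],[0,0.3,0],[0,0.3,0],[0,0.3,0],[0,0.3,0]]}}

```text
time: 16.15
eef_pos: [0.5025, -0.0408, 0.103]
tcp_rot: [0.749, 0.542, -0.309, 0.224]
contact_force: [0.2, -0.2, 0.2]
opening: -0.002
```

```bash
python3 - <<'E'
from h import *
st()
d=cam('wrist'); save(d,'wrist12.png')
Q=tocase(cloud(d))
for v in list(range(60,200,3)): print(v,Q[v,253].round(4),d['img'][v,253])
d=cam('scene'); save(d,'scene12.png')
E
```

```text
t 16.15 case [-2.09e-01 -1.00e-04  1.03e-01] axis [ 0.709  0.005 -0.705] y [ 0.008 -1.     0.001] q [-0.64  0.16  2.14  0.78  1.26 -0.74] F [-0.1 -0.3  0.2] op -0.002
60 [-0.0896 -0.0013  0.1063] [ 56  88 130]
63 [-0.09   -0.0013  0.1044] [33 52 79]
66 [-0.0903 -0.0013  0.1023] [29 46 69]
69 [-0.0889 -0.0013  0.0987] [62 69 78]
72 [-0.0928 -0.0013  0.0998] [88 87 85]
75 [-0.0924 -0.0014  0.097 ] [87 87 85]
78 [-0.0918 -0.0014  0.094 ] [90 89 88]
81 [-0.092  -0.0014  0.0916] [90 90 88]
84 [-0.0926 -0.0014  0.0896] [102 101  99]
87 [-0.0942 -0.0014  0.0885] [103 103  99]
90 [-0.0949 -0.0014  0.0866] [104 104 101]
93 [-0.0965 -0.0014  0.0855] [103 102 100]
96 [-0.0968 -0.0014  0.0831] [99 98 96]
99 [-0.0993 -0.0014  0.0829] [98 97 95]
102 [-0.1077 -0.0015  0.0891] [192 191 185]
105 [-0.1098 -0.0015  0.0887] [95 94 91]
108 [-0.1096 -0.0015  0.0858] [91 89 87]
111 [-0.1091 -0.0015  0.0824] [87 86 83]
114 [-0.1106 -0.0015  0.0812] [90 88 86]
117 [-0.0918 -0.0015  0.0563] [88 87 84]
120 [-0.0921 -0.0015  0.0534] [87 86 84]
123 [-0.0913 -0.0015  0.0489] [88 88 85]
126 [-0.1041 -0.0016  0.061
[... 324 characters left out ...]
.0406] [91 90 87]
153 [-0.1101 -0.0017  0.0365] [91 89 86]
156 [-0.1105 -0.0017  0.0331] [90 89 86]
159 [-0.1101 -0.0017  0.0284] [91 89 87]
162 [-0.1105 -0.0017  0.0247] [91 90 87]
165 [-0.1113 -0.0018  0.0216] [108  38  37]
168 [-0.1137 -0.0018  0.021 ] [99 35 33]
171 [-0.1144 -0.0018  0.0175] [98 35 33]
174 [-0.1156 -0.0018  0.015 ] [97 34 33]
177 [-0.109  -0.0018 -0.0009] [127 122 118]
180 [-0.113  -0.0018  0.0008] [126 121 117]
183 [-0.1153 -0.0019 -0.0002] [130 126 121]
186 [-0.1187 -0.0019  0.0007] [131 126 121]
189 [-0.1214 -0.0019  0.0003] [128 123 118]
192 [-0.1235 -0.0019 -0.001 ] [127 123 118]
195 [-0.1265 -0.0019 -0.0007] [127 123 119]
198 [-0.1306 -0.0019  0.0019] [125 119 115]
```

View pics/wrist12.png

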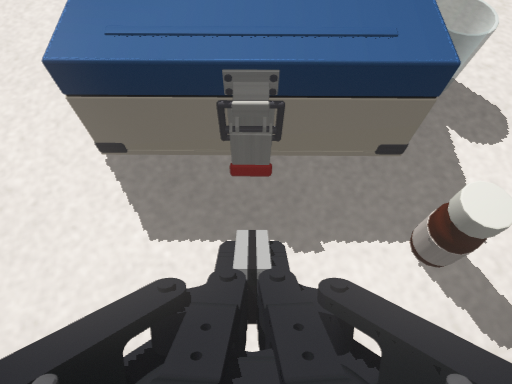

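View pics/scene12.png

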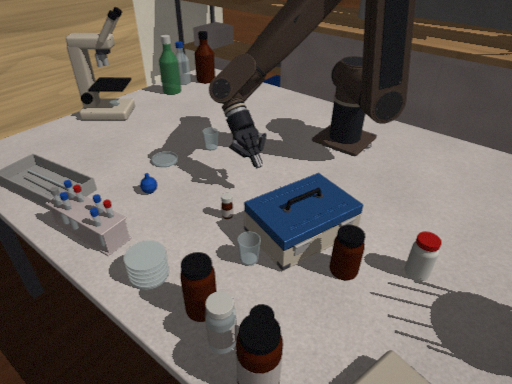

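```bash
python3 - <<'E'
import cv2
i=cv2.imread('pics/wrist12.png'); cv2.imwrite('pics/wrist12c.png',cv2.resize(i[55:185,195:310],None,fx=4.5,fy=4.5,interpolation=cv2.INTER_CUBIC))
from h import *
print(tocase(cloud(cam('wrist')))[96:106,[222,228,275,280]].round(4)[::3])
E
```

```text
[[[-0.0891  0.0198  0.0749]
  [-0.0884  0.0157  0.0742]
  [-0.0887 -0.0169  0.0748]
  [-0.0886 -0.0203  0.0747]]

 [[-0.0894  0.02    0.0722]
  [-0.0892  0.0158  0.0721]
  [-0.0887 -0.017   0.0719]
  [-0.0901 -0.0204  0.0734]]

 [[-0.1035  0.0184  0.0845]
  [-0.1037  0.0145  0.0848]
  [-0.1034 -0.0159  0.0847]
  [-0.1026 -0.0192  0.0839]]

 [[-0.1054  0.0184  0.0838]
  [-0.1057  0.0144  0.0842]
  [-0.1055 -0.0159  0.0842]
  [-0.1048 -0.0192  0.0834]]]
```

View pics/wrist12c.png

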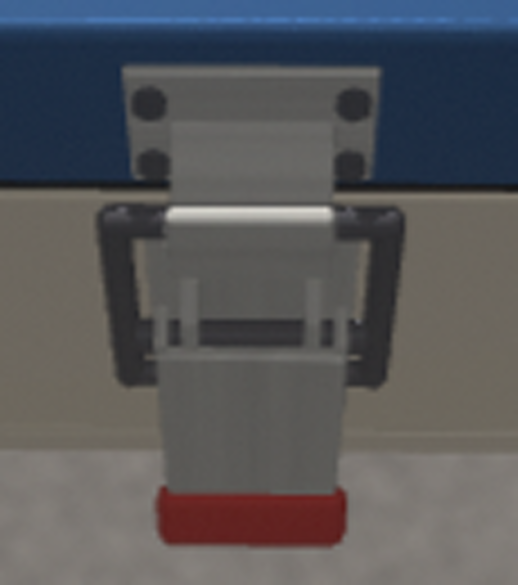

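The crossbar passes behind the keeper lip, with its surface at about z 0.084. The lever is flat and nothing is touching it, so I'm handing in.

```bash
python3 - <<'E'
from h import *
st(); print(ctrl.sign_off())
E
```

```text
t 16.30 case [-0.2092 -0.0004  0.1032] axis [ 0.709  0.005 -0.705] y [ 0.008 -1.     0.002] q [-0.64  0.16  2.14  0.78  1.26 -0.74] F [-0.4 -0.2  0.3] op 0.003
the job is handed in; nothing more can be done
None
```

The carrier is shut and latched, and I handed the job in at 16.3 s. The hand-in gives no verdict, so the result rests on my own checks.

- **What I did:** I pushed the lid shut with closed fingers. Then I pinched the loop across its arms, lifted the crossbar over the keeper lip and lowered it into the seat. Last, I pressed the lever in until it hit a firm stop at about 22 N, then backed off.
- **Lid:** its top measured about 105 mm above the table, which is the shut height.
- **Crossbar:** it lies behind the keeper lip, within about 2 mm of the seat.
- **Lever:** its outer face is 21 mm out from the case along its whole length, as expected when flat, and it stayed there after the robot withdrew.
- **Surroundings:** the arm was clear, with force readings near zero. The bottles and glassware looked standing and in place in the last scene picture, but I did not measure how far each had moved.
- **Disagreement:** the wrist camera put the latch about 3 mm sideways from my first estimate of the case position. I went with the wrist view for the grasp.

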